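# Clear the test box and hold its lid open

## Robot

A 6-joint arm with a two-finger parallel gripper is mounted at the origin on the work surface. World frame = base frame: x ahead of the robot, y to its left, z up, the work surface at z = 0. Lengths are in mm, angles in rad, forces in N, time in s.
With the tool pointing down it reaches from about 300 to 825 mm from the base axis. Payload 5.4 kg.
Tool frame: the origin (TCP) lies midway between the tips of the shut fingers; the grasp point (between the pads) lies ctrl.pinch_z behind it (ctrl.pinch_z is the distance from the TCP to the grasp point, in mm); z points along the fingers, y is the line along which they close (so a half turn about z gives the same grasp; the last joint's range is limited). The gripper opens to 92 mm and grips with 3 to 60 N. Pads are 20 mm wide; open, the fingers measure 128 mm over their backs; the gripper's body (75 mm by 189 mm) begins 69 mm behind the grasp point.
Start: joints at [-1.352, 0.158, 1.597, -0, 1.386, -0.21], TCP at [239.049, -522.936, 214.601] pointing down, gripper open.
Joint ranges: [-2.91, 2.91], [-0.94, 2.29], [0.18, 2.7], [-1.29, 4.43], [0.17, 2.64], [-3, 3]. Speed limits (rad/s): [2.57, 2.57, 3.14, 3.14, 3.14, 3.14].

## Interface

Orientations are given as a unit quaternion [x, y, z, w].
In Python, from rig import ctrl gives the robot as it stands. Calls block until the motion is done:
- ctrl.move_ptp(position, orientation): joint-space move of the TCP to a pose.
- ctrl.move_linear(position, attitude=None, vel=150, stop_force=None): straight line of the TCP; attitude=None keeps the orientation; vel is the mean speed in mm/s. With stop_force (N) it stops when the force on the tool has changed by that much, and returns True; else False.
- ctrl.move_j(angles): joint-space move.
- ctrl.move_gripper(opening, f_grip=None): finger opening in mm; f_grip is the grip in N (None keeps the last); returns when the fingers have stopped.
- ctrl.dwell(seconds).
- ctrl.inverse_kinematics(position, orientation): joint angles nearest the present ones, or None.
- ctrl.get_state(): the state.
- ctrl.read_camera(name): name is "scene" or "top"; returns a dict with "frame" (420x560x3 uint8, red, green, blue), "depth" (420x560 float32, mm along the optical axis (not along the pixel's ray), 0 where there is no reading), "K" (3x3 intrinsics, pixels), "k1" (the pictures are not rectified: a ray, as slopes to the right and down, at radius r is drawn at 1 + k1 r^2 times it, then the intrinsics apply), "R" (3x3) and "t" (3): a world point X has camera coordinates R X + t. Camera axes: x right, y down, z forward; pixel columns grow to the right and rows downward; lengths in mm; the calibration is good to about 2 mm. A picture is of the moment at which its call begins.
A pose or a line that the arm cannot do raises ctrl.Unreachable and nothing moves.
- ctrl.finish_job(): hands the job in; it is judged then, once.
The state is a dict: "time": time; "joints": joint angles; "qvel": joint speeds; "joint_efforts": joint torques, N m; "tool_pos": TCP position; "tcp_rot": TCP orientation; "force": force on the tool from outside, world axes, zero at the start; "moment": the same for the moment, N m; "opening": finger opening in mm; "grip_force": force on a finger pad.
Only numpy, scipy, OpenCV 4.12 (cv2) and the standard library are available. Lean on these libraries where they do the work, as an engineer would, in place of code of your own. Each camera call takes 0.05 s, during which the arm holds its last target. There are 200 camera calls.

## Task

The blue-handled connector spanner is lying on the orange lid of the connector test box: hang it by its eye on the free red peg of the sloping tool board, pushed down to the board, and let go of it, without dropping it on the bench. Then raise the lid by its black tab to 60 degrees from closed and keep holding it there with the gripper, because it falls shut by itself; finish while still holding it still. Leave the other things on the bench where they are.

Things in the scene. Friction and masses are not known exactly. Their poses are not given: they have to be found in the camera images.
- spanner: Loose flat connector spanner, 155 mm long, about 0.12 kg, flat on the closed lid. Origin: underside centre of its blue handle, the place to grip; x along it to the eye, y across, z up. Handle 90 long, 22 wide, 12 thick (z 0-12 mm). Steel eye ring centred at x = 62 mm: 34 mm outside, 18 mm hole, z 3 to 9 mm. Open jaw 28 mm wide at x -44 to -76 mm.
- spanner_eye (a point): Centre of the spanner's eye hole: 62 mm along x and 6 mm above the origin of the spanner; hole axis is the spanner's z.
- peg: Free red peg, 8 mm diameter, 45 mm long, on the tool board, amid its upper part. Origin: its foot on the board's face, about 135 mm above the bench. z: along the peg to its tip, square to the face, so leaning back towards the robot, 40 degrees from vertical; x: straight up the slope; y: sideways along the board.
- toolboard: Fixed plywood tool board, origin under its centre on the bench. Face 200 mm wide, 220 mm along the slope, rising 40 degrees from horizontal towards its +x (away from the robot); it reaches 172 mm down the slope from the red peg. Two small fixed tools, 6 mm thick, up to 20 mm wide, hang on grey pegs (22 mm tall) 78 mm to either side of the board's middle line.
- testbox: Fixed grey connector test box, open on top under its lid, 180 mm (x) by 220 mm (y) by 70 mm high. Origin: centre of its underside on the bench; x points from its front (lid tab side, towards the robot) to its hinge side.
- lid_top (a point): Centre of the top face of the orange lid (panel 180 by 220 by 8 mm, about 0.3 kg): 90 mm from the hinge line, 78 mm above the bench when closed. Its axes are the box's when closed and turn with the lid.
- lid (a joint): Angle of the lid in rad: 0 closed, 1.047 = 60 degrees. The tab rises and swings away from the robot as it opens. The hinge is free: with no hand on it the lid falls shut from anything under about 1.5 rad.
- lid_tab (a point): Centre of the round end of the lid's black tab: 214 mm from the hinge line, 4 mm above the hinge plane (74 mm above the bench when closed), 34 mm out from the lid's edge. A disc of 22 mm diameter, axis along the hinge line, 14 mm wide, on a neck 14 mm wide, 8 mm thick. Pinched across its width, it turns between the fingers as the lid rises.
- lid_hinge (a point): Middle of the lid's hinge line, 70 mm above the bench (fixed); the hinge line runs along the box's y.
- spool: Bystander: metal solder spool, 54 mm diameter, 38 mm high, origin under its centre.
- connector: Bystander: metal round connector standing up, 28 mm diameter, 34 mm high, origin under its centre.
- driver: Bystander: red screwdriver lying on the bench, 150 mm long.
- flux: Bystander: bottle, 44 mm diameter, 100 mm high, origin under its centre.
- tin: Bystander: metal tin with a green foot, 72 mm diameter, 38 mm high, origin under its centre.
- thumbwheel: Bystander: black thumbwheel, 38 mm diameter, 26 mm high, origin under its centre.
Mind the look-alikes: they are no part of the job. Of the things like the spanner, leave any that is turquoise or yellow; of the rest the larger one is meant.

How it is judged (in metres and radians):
On the way, in this order (a step that is already met when the one before it is completed fails the run):
1. the spanner hangs by its eye on the red peg, let go, the lid still closed (x of spanner_eye in the frame of peg between -0.012 and 0.012 m and y of spanner_eye in the frame of peg between -0.012 and 0.012 m and z of spanner_eye in the frame of peg between -0.006 and 0.025 m and contact force between the fingers and spanner below 0.1 N and value of joint lid below 0.15 rad), for 0.3 s.
2. the gripper holds the lid open at 60 degrees (value of joint lid between 0.927 and 1.167 rad and contact force between the fingers and lid above 0.3 N), for 0.3 s.
At the end, for the whole second after the job is handed in: Spanner hung at rest on the red peg: eye centre within 12 mm of the peg axis in x and y, under 25 mm above the board, not touched; lid still at 60 degrees +-7, carried by the fingers (over 0.3 N) and no loose thing; bystanders within 30 mm of their starts (all of step 2 and x of spanner_eye in the frame of peg between -0.012 and 0.012 m and y of spanner_eye in the frame of peg between -0.012 and 0.012 m and z of spanner_eye in the frame of peg between -0.006 and 0.025 m and contact force between each of the fingers, lid and spanner below 0.1 N and velocity of joint lid between -0.06 and 0.06 rad/s and linear speed of spanner below 0.03 m/s and contact force between lid and spool below 0.1 N and contact force between lid and connector below 0.1 N and contact force between lid and driver below 0.1 N and contact force between lid and flux below 0.1 N and contact force between lid and tin below 0.1 N and contact force between lid and thumbwheel below 0.1 N and distance of each of spool, connector, driver, flux, tin, thumbwheel from where it was at the start of the episode below 0.03 m); the arm keeps its last pose, push and grip.
It fails at once if the spanner is dropped onto the bench (height (world z) of spanner below 0.03 m).
It fails at once if a bystander is pushed away or knocked over (distance of any of spool, connector, driver, flux, tin, thumbwheel from where it was at the start of the episode above 0.03 m or angle between any of spool, connector, flux, tin, thumbwheel's own z axis and vertical above 0.6 rad).
It also fails if it takes over 59 s, if anything falls off the work surface, if the arm or the gripper's body presses on something with over 40 N, if the wrist force passes 120 N, or if a joint passes its speed limit or range.

## Working session

There is one attempt and no reset: what is moved stays moved. The work goes in short steps, each a Python script; the robot and the scene stay as the last script left them, time stands still between calls to the robot, and variables do not carry over. Pictures are saved under pics/ and viewed, at most 10 in all, crops included, and the job is handed in when it is done.

```bash
mkdir -p pics; ls
cat > h.py <<'E'
import numpy as np, cv2
from rig import ctrl
def cam(n):
    c=ctrl.read_camera(n); np.savez('%s.npz'%n,**c); return c
def load(n): return dict(np.load('%s.npz'%n))
def rays(c,uv):
    K=np.array(c['K'],float); uv=np.asarray(uv,float).reshape(-1,2)
    d=(uv-[K[0,2],K[1,2]])/[K[0,0],K[1,1]]; s=d.copy()
    for _ in range(20): s=d/(1+float(c['k1'])*(s**2).sum(1,keepdims=True))
    return np.c_[s,np.ones(len(s))]
def center(c): return -np.array(c['R']).T@np.array(c['t'])
def onplane(c,uv,z):
    D=rays(c,uv)@np.array(c['R']); o=center(c); return o+D*((z-o[2])/D[:,2])[:,None]
def pts(c,uv):
    uv=np.asarray(uv).reshape(-1,2).astype(int); d=c['depth'][uv[:,1],uv[:,0]]
    return (rays(c,uv)*d[:,None]-np.array(c['t']))@np.array(c['R'])
def proj(c,X):
    p=np.atleast_2d(X)@np.array(c['R']).T+np.array(c['t']); s=p[:,:2]/p[:,2:]
    s=s*(1+float(c['k1'])*(s**2).sum(1,keepdims=True)); K=c['K']
    return s*[K[0][0],K[1][1]]+[K[0][2],K[1][2]]
E
python3 - <<'E'
from h import *
for n in('top','scene'):
    c=cam(n); cv2.imwrite(f'pics/{n}0.png',c['frame'][...,::-1]); print(n,center(c).round(),c['k1'],c['K'][0][0], np.array(c['R'])[2].round(2))
print(ctrl.pinch_z,ctrl.get_state())
E
```

```text
pics
top [ 342.  -24. 1450.] 0.05210039931144188 460.7111075081973 [ 0.08  0.01 -1.  ]
scene [1301. -208. 1193.] 0.005587743875633989 508.8544262669093 [-0.62  0.13 -0.77]
18.700000000000003 {'time': 0.1, 'joints': array([-1.35209252e+00,  1.58982127e-01,  1.59808004e+00, -3.25391553e-07,
        1.38622241e+00, -2.10086296e-01]), 'qvel': array([-0.00133193, -0.00204457, -0.00320962, -0.0001064 ,  0.00123136,
       -0.0011296 ]), 'joint_efforts': array([-8.13384413e-04, -3.86506104e+01, -3.22959995e+01,  7.01420568e-02,
        3.39571852e-02, -3.79813275e-05]), 'tool_pos': array([ 238.93127393, -522.3892481 ,  213.73273741]), 'tcp_rot': array([ 9.77104924e-01,  2.12756320e-01, -3.80492557e-06, -8.45951020e-04]), 'force': array([-0.16035288,  0.44056421,  0.37674965]), 'moment': array([ 0.0299763 , -0.00811348, -0.00313662]), 'grip_force': 0.0, 'opening': 91.9827440453819}
```

View pics/top0.png

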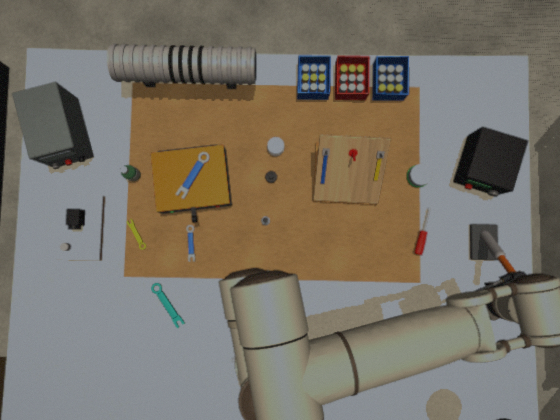

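View pics/scene0.png

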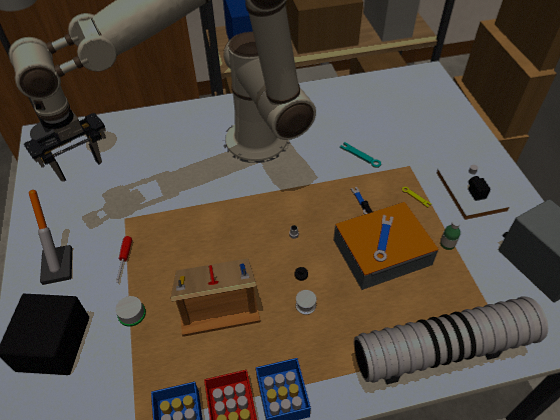

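The top view shows the box with its orange lid at (191,179), the tab at (194,216), the board at (350,170) and the red peg head at about (353,153).
Spanner candidates are blue on the lid (192,175), a smaller blue one on the bench (191,243), yellow (136,234) and turquoise (168,305). The one on the lid fits because it is blue, larger and lying on the lid. I'll measure it and confirm in an enlarged crop.

Run:
```python
from h import *
T=load('top');S=load('scene')
def comps(c,lo,hi,box,mn=8):
    hsv=cv2.cvtColor(c['frame'],cv2.COLOR_RGB2HSV); m=cv2.inRange(hsv,lo,hi)
    k=np.zeros_like(m); x0,y0,x1,y1=box; k[y0:y1,x0:x1]=m[y0:y1,x0:x1]
    n,l,s,ce=cv2.connectedComponentsWithStats(k)
    return [(s[i,4],ce[i],l==i) for i in range(1,n) if s[i,4]>=mn]
def uvof(m): v,u=np.nonzero(m); return np.c_[u,v]
print('blue top')
for c,n,box,zz in((T,'T',(150,140,235,265),84),(S,'S',(330,180,440,270),84)):
    for a,ce,m in comps(c,(100,110,70),(125,255,255),box):
        uv=uvof(m); P=onplane(c,uv+0.0,90); mu=P.mean(0); w,V=np.linalg.eigh(np.cov(P[:,:2].T)); 
        L=(P[:,:2]-mu[:2])@V; print(n,a,ce.round(1),mu.round(1),np.degrees(np.arctan2(V[1,1],V[0,1])).round(1),np.ptp(L,axis=0).round(1),'depthpt',np.median(pts(c,uv),0).round(1))
print('lid')
for c,n,box in((T,'T',(140,135,240,220)),(S,'S',(325,195,445,285))):
    for a,ce,m in comps(c,(8,170,100),(22,255,255),box,300):
        ct=max(cv2.findContours(m.astype(np.uint8),0,2)[0],key=cv2.contourArea); r=cv2.convexHull(ct)
        ap=cv2.approxPolyDP(r,5,True)[:,0]; print(n,a,ap.tolist(),onplane(c,ap,78)[:,:2].round(1).tolist(),np.median(pts(c,uvof(m)),0).round(1))
print('red')
for c,n,box in((T,'T',(315,130,390,205)),(S,'S',(170,255,265,300))):
    for a,ce,m in comps(c,(0,150,70),(6,255,255),box,3)+comps(c,(172,150,70),(180,255,255),box,3):
        uv=uvof(m);print(n,a,ce.round(1),uv.min(0),uv.max(0),pts(c,uv)[::4].round().tolist()[:14])
def crop(c,x0,y0,x1,y1,s): return cv2.resize(c['frame'][y0:y1,x0:x1,::-1],None,fx=s,fy=s,interpolation=cv2.INTER_NEAREST)
A=np.hstack([crop(T,140,130,240,270,4),crop(T,305,130,400,210,4).copy() if 0 else cv2.copyMakeBorder(crop(T,305,130,400,210,4),0,240,0,0,0)])
cv2.imwrite('pics/a.png',A); print(A.shape)
```

```text
blue top
T 185 [192.6 174.3] [560.8 240.4  90. ] 150.4 [19.1 86. ] depthpt [561.3 240.1  90.8]
T 87 [190.4 242.9] [356.8 239.4  90. ] -176.0 [13.5 59. ] depthpt [357.4 255.3   9.6]
S 50 [358.8 196.9] [411.2 220.9  90. ] -179.2 [14.4 41.8] depthpt [343.8 252.4   8.5]
S 203 [383.5 236.9] [562.8 238.8  90. ] 150.8 [20.3 89.1] depthpt [562.7 238.6  89.5]
lid
T 3779 [[222, 145], [229, 202], [157, 211], [151, 153]] [[654.0, 157.1], [481.4, 130.9], [449.8, 344.9], [624.8, 370.1]] [549.1 255.3  78.7]
S 3856 [[404, 202], [438, 249], [365, 274], [335, 224]] [[451.2, 344.9], [627.6, 369.6], [656.0, 155.0], [480.7, 128.8]] [557.  250.9  77.7]
red
T 58 [352.8 153.3] [349 149] [356 160] [[634.0, -225.0, 147.0], [632.0, -223.0, 141.0], [632.0, -234.0, 141.0], [630.0, -223.0, 138.0], [630.0, -235.0, 138.0], [625.0, -227.0, 149.0], [624.0, -218.0, 137.0], [622.0, -227.0, 149.0], [623.0, -219.0, 131.0], [619.0, -227.0, 150.0], [619.0, -221.0, 132.0], [614.0, -228.0, 161.0], [611.0, -225.0, 161.0], [602.0, -224.0, 173.0]]
S 81 [211.8 276.6] [208 265] [218 284] [[599.0, -228.0, 173.0], [599.0, -226.0, 168.0], [601.0, -232.0, 165.0], [604.0, -232.0, 165.0], [605.0, -228.0, 161.0], [606.0, -226.0, 157.0], [611.0, -231.0, 158.0], [613.0, -230.0, 156.0], [612.0, -225.0, 148.0], [619.0, -231.0, 152.0], [622.0, -229.0, 151.0], [620.0, -227.0, 144.0], [624.0, -233.0, 143.0], [620.0, -223.0, 132.0]]
(560, 780, 3)
```

View pics/a.png

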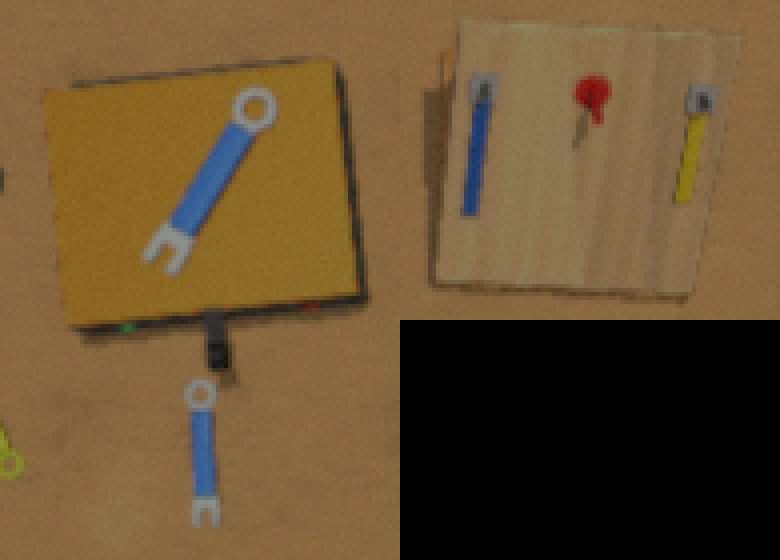

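The crop confirms it: the large blue spanner is on the lid, with its eye up-right and its jaw down-left. The smaller blue one is on the bench. The red peg sits in the middle of the board, between the blue and yellow tools. Next I'll fit the board and peg and check the tab.

Run:
```python
from h import *
T=load('top');S=load('scene')
def mask(c,lo,hi,box):
    m=cv2.inRange(cv2.cvtColor(c['frame'],cv2.COLOR_RGB2HSV),lo,hi);k=np.zeros_like(m);x0,y0,x1,y1=box;k[y0:y1,x0:x1]=m[y0:y1,x0:x1]
    v,u=np.nonzero(k);return np.c_[u,v]
# board plane from T depth
g=np.array([(u,v) for v in range(142,198) for u in range(322,380)]);P=pts(T,g)
pl=None;inl=np.ones(len(P),bool)
for _ in range(8):
    c0=P[inl].mean(0);n=np.linalg.svd(P[inl]-c0,full_matrices=False)[2][2];n*=np.sign(n[2]);r=(P-c0)@n;inl=np.abs(r)<2.5
print('n',n.round(3),'tilt',np.degrees(np.arccos(n[2])),'yaw',np.degrees(np.arctan2(-n[1],-n[0])),inl.mean())
by=np.cross(n,[-1,0,0]);  # placeholder
bx=np.array([0,0,1])-n[2]*n;bx/=np.linalg.norm(bx);by=np.cross(n,bx)
print('bx',bx.round(3),'by',by.round(3))
# board outline by plane intersection: colour bright wood
def onface(c,uv,h=0):
    D=rays(c,uv)@np.array(c['R']);o=center(c);return o+D*(((c0+h*n-o)@n)/(D@n))[:,None]
m=np.zeros(T['depth'].shape,np.uint8)
gg=np.array([(u,v) for v in range(125,215) for u in range(305,395)]);Q=pts(T,gg);d=np.abs((Q-c0)@n)<4;m[gg[d][:,1],gg[d][:,0]]=255
m=cv2.morphologyEx(cv2.morphologyEx(m,3,np.ones((5,5))),2,np.ones((7,7)));ct=max(cv2.findContours(m,0,2)[0],key=cv2.contourArea)
r=cv2.minAreaRect((np.c_[(onface(T,ct[:,0])-c0)@bx,(onface(T,ct[:,0])-c0)@by]).astype(np.float32));print('face rect',r)
for nm,c,b in(('T',T,(345,145,360,166)),('S',S,(203,260,222,290))):
    uv=np.r_[mask(c,(0,130,50),(7,255,255),b),mask(c,(172,130,50),(180,255,255),b)]
    X=pts(c,uv)-c0;h=X@n;x=X@bx;y=X@by
    for lo,hi in((-3,5),(5,15),(15,25),(25,35),(35,55)):
        k=(h>=lo)&(h<hi)
        if k.any():print(nm,lo,k.sum(),'x',x[k].mean().round(1),np.ptp(x[k]).round(1),'y',y[k].mean().round(1),np.ptp(y[k]).round(1),'hmax',h[k].max().round(1), uv[k].mean(0).round(1))
print('c0',c0.round(1))
# tab
a=np.radians(8.2);ex=np.array([np.cos(a),np.sin(a),0]);
ctr=np.array([553.2,250.2,0]);tab=ctr-124*ex+[0,0,74]
print('tab',tab.round(1),proj(T,tab),proj(S,tab))
uv=mask(T,(0,0,0),(180,255,45),(186,208,204,224));print('dark',uv.mean(0),uv.min(0),uv.max(0));
D=pts(T,uv);k=(D[:,2]>60);print(k.sum(),D[k].mean(0).round(1),D[k].min(0).round(1),D[k].max(0).round(1))
```

```text
n [-0.976 -0.015  0.219] tilt 77.32443401695544 yaw 0.8872306901487872 0.04495073891625616
bx [0.219 0.003 0.976] by [-0.015  1.     0.   ]Traceback (most recent call last):
  File "<stdin>", line 20, in <module>
ValueError: max() iterable argument is empty
```

```bash
cat > m.py <<'E'
from h import *
T=load('top');S=load('scene')
def mask(c,lo,hi,box):
    m=cv2.inRange(cv2.cvtColor(c['frame'],cv2.COLOR_RGB2HSV),lo,hi);k=np.zeros_like(m);x0,y0,x1,y1=box;k[y0:y1,x0:x1]=m[y0:y1,x0:x1]
    v,u=np.nonzero(k);return np.c_[u,v]
g=np.array([(u,v) for v in range(142,198) for u in range(324,376)]);P=pts(T,g);P=P[(P[:,2]>5)&(P[:,2]<200)]
n=np.array([-.643,0,.766]);c0=np.median(P,0)
c0=c0+n*np.median((P-c0)@n)
for th in(15,10,6,4,3,3,3):
    inl=np.abs((P-c0)@n)<th;c0=P[inl].mean(0);n=np.linalg.svd(P[inl]-c0,full_matrices=False)[2][2];n*=np.sign(n[2])
print('n',n.round(3),'tilt',np.degrees(np.arccos(n[2])),'yaw',np.degrees(np.arctan2(-n[1],-n[0])),inl.mean(),'res',((P-c0)@n)[inl].std())
bx=np.array([0,0,1])-n[2]*n;bx/=np.linalg.norm(bx);by=np.cross(n,bx)
print('bx',bx.round(3),'by',by.round(3))
def onface(c,uv,h=0):
    D=rays(c,uv)@np.array(c['R']);o=center(c);return o+D*(((c0+h*n-o)@n)/(D@n))[:,None]
m=np.zeros(T['depth'].shape,np.uint8)
gg=np.array([(u,v) for v in range(125,215) for u in range(305,395)]);Q=pts(T,gg);d=np.abs((Q-c0)@n)<4;m[gg[d][:,1],gg[d][:,0]]=255
m=cv2.morphologyEx(cv2.morphologyEx(m,3,np.ones((5,5))),2,np.ones((7,7)));ct=max(cv2.findContours(m,0,2)[0],key=cv2.contourArea)
r=cv2.minAreaRect((np.c_[(onface(T,ct[:,0])-c0)@bx,(onface(T,ct[:,0])-c0)@by]).astype(np.float32));print('face rect',r)
for nm,c,b in(('T',T,(345,145,360,166)),('S',S,(203,260,222,290))):
    uv=np.r_[mask(c,(0,130,50),(7,255,255),b),mask(c,(172,130,50),(180,255,255),b)]
    X=pts(c,uv)-c0;h=X@n;x=X@bx;y=X@by
    for lo,hi in((-3,5),(5,15),(15,25),(25,35),(35,55)):
        k=(h>=lo)&(h<hi)
        if k.any():print(nm,lo,k.sum(),'x',x[k].mean().round(1),np.ptp(x[k]).round(1),'y',y[k].mean().round(1),np.ptp(y[k]).round(1),'hmax',h[k].max().round(1), uv[k].mean(0).round(1))
print('c0',c0.round(1))
a=np.radians(8.2);ex=np.array([np.cos(a),np.sin(a),0]);
ctr=np.array([553.2,250.2,0]);tab=ctr-124*ex+[0,0,74]
print('tab',tab.round(1),proj(T,tab),proj(S,tab))
uv=mask(T,(0,0,0),(180,255,45),(186,208,204,224));print('dark',uv.mean(0),uv.min(0),uv.max(0));
D=pts(T,uv);k=(D[:,2]>60);print(k.sum(),D[k].mean(0).round(1),D[k].min(0).round(1),D[k].max(0).round(1))
E
python3 m.py
```

```text
n [-0.647  0.02   0.762] tilt 40.34002339843142 yaw -1.735619078865608 0.7401656314699793 res 1.5722318800677457
bx [ 0.762 -0.023  0.647] by [0.03 1.   0.  ]
face rect ((-0.7455368041992188, 0.06147003173828125), (199.16943359375, 221.08163452148438), 89.8239974975586)
T -3 38 x 60.3 23.9 y 1.2 24.1 hmax 4.3 [352.2 152. ]
T 5 7 x 61.7 9.0 y -0.3 13.2 hmax 13.9 [353.1 153.1]
T 15 3 x 62.1 0.6 y 0.7 5.7 hmax 17.1 [353. 154.]
T 25 5 x 63.4 5.0 y 0.9 3.8 hmax 34.0 [353.4 155.8]
T 35 9 x 62.1 5.3 y 0.9 6.5 hmax 48.9 [353.9 158.9]
S -3 34 x 51.0 145.3 y -1.0 24.5 hmax 4.1 [212.9 281.5]
S 5 13 x 61.5 11.4 y -1.8 7.0 hmax 14.9 [212.1 279.7]
S 15 13 x 59.7 9.5 y -1.2 7.0 hmax 24.2 [211.6 275.5]
S 25 11 x 59.8 8.4 y -1.4 6.9 hmax 34.8 [210.8 271.5]
S 35 15 x 61.4 8.7 y -1.5 6.3 hmax 46.7 [210.1 267.3]
c0 [ 582.  -226.6   97.8]
tab [430.5 232.5  74. ] [[194.69147469 218.33148392]] [[364.25653081 204.73142839]]
dark [194.86842105 215.52631579] [189 208] [202 221]
30 [432.4 231.9  83.8] [422.  226.   71.8] [458.8 238.9  89.7]
```

The face measures 199 x 221 mm and tilts 40.3°. The peg foot is about (628,-228,137), against 135 expected, and the tab projects onto the tab's pixels. All of it is consistent, so I'll check reachability and pick.

```bash
cat >> h.py <<'E'
from scipy.spatial.transform import Rotation as Rn
def quat(x,z):  # tool x, tool z
    x=np.array(x,float)/np.linalg.norm(x); z=np.array(z,float)/np.linalg.norm(z)
    return Rn.from_matrix(np.c_[x,np.cross(z,x),z]).as_quat()
SP=np.array([561.8,239.6,78.]); th=np.radians(-29.4)
QP=quat([np.cos(th),np.sin(th),0],[0,0,-1])
yw=np.radians(-1.7);t=np.radians(40)
bx=np.array([np.cos(t)*np.cos(yw),np.cos(t)*np.sin(yw),np.sin(t)]); by=np.array([-np.sin(yw),np.cos(yw),0]); bn=np.cross(bx,by)
PEG=np.array([628.5,-228.2,137.])
QB=quat(bx,-bn)
def place(h,dx=0,dy=0): return PEG+bn*h+bx*(dx-62)+by*dy   # TCP with tips h above the face
a=np.radians(8.2);ex=np.array([np.cos(a),np.sin(a),0]);HG=np.array([553.2,250.2,70])+90*ex
QL=quat(ex,[0,0,-1])
def tab(q): return HG+ex*(-214*np.cos(q)+4*np.sin(q))+[0,0,1]*np.array([0,0,214*np.sin(q)+4*np.cos(q)])
E
python3 - <<'E'
from h import *
for nm,p,q in(('pick',SP,QP),('up',SP+[0,0,200],QP),('pl',place(0),QB),('pl70',place(70),QB),('pl150',place(150),QB),('tab',tab(0)-[0,0,15],QL),('tab60',tab(1.05)-[0,0,15],QL)):
    j=ctrl.inverse_kinematics(p,q);print(nm,np.round(p,1),None if j is None else np.round(j,2))
s=ctrl.get_state();p=s['tool_pos']
ctrl.move_linear([p[0],p[1],300],vel=200)
ctrl.move_ptp(SP+[0,0,150],QP)
ctrl.move_gripper(50)
ctrl.move_linear(SP+[0,0,25],vel=120)
hit=ctrl.move_linear(SP+[0,0,-5],vel=15,stop_force=4)
s=ctrl.get_state();print(hit,s['time'],s['tool_pos'],s['force'])
E
```

```text
pick [561.8 239.6  78. ] [ 0.21  0.38  1.61 -0.    1.15  2.29]
up [561.8 239.6 278. ] [ 0.21  0.22  1.41 -0.    1.52  2.29]
pl [ 581.  -226.8   97.1] [-0.81  0.06  2.13  0.9   0.62  0.12]
pl70 [ 536.1 -225.5  150.8] [-0.9  -0.16  2.21  0.79  0.76  0.21]
pl150 [ 484.7 -223.9  212.1] [-1.01 -0.41  2.26  0.7   0.98  0.27]
tab [430.5 232.5  59. ] [ 0.25  0.12  1.97 -0.    1.05  1.68]
tab60 [540.3 248.3 242.6] [ 0.23  0.19  1.5  -0.    1.45  1.66]
True 7.0167 [561.81650915 239.5736679   78.39860514] [-0.86904386 -0.7355241   4.34129858]
```

Run:
```python
from h import *
p=ctrl.get_state()['tool_pos']
ctrl.move_linear([p[0],p[1],79.6],vel=15)
ctrl.move_gripper(0,45)
s=ctrl.get_state();print(s['opening'],s['grip_force'],s['tool_pos'])
ctrl.move_linear([p[0],p[1],230],vel=100)
s=ctrl.get_state();print(s['opening'],s['grip_force'],s['force'],s['time'])
c=cam('scene');c2=cam('top')
f=cv2.resize(c['frame'][130:290,300:460,::-1],None,fx=2.5,fy=2.5);g=cv2.resize(c2['frame'][110:270,120:280,::-1],None,fx=2.5,fy=2.5)
cv2.imwrite('pics/b.png',np.hstack([f,g]))
```

```text
21.144398266489056 44.999651312828064 [561.75293251 239.55253499  79.52848427]
21.73850444864719 44.99913454055786 [ 0.33937665  0.40115642 -1.90129446] 9.5167
```

View pics/b.png

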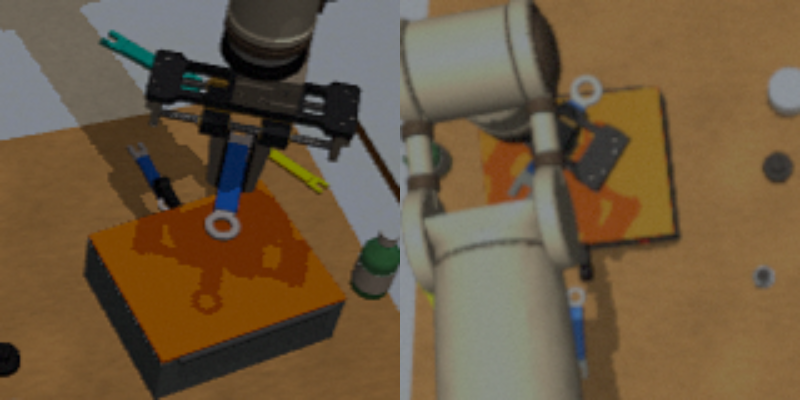

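Run:
```python
from h import *
T=load('top');S=load('scene')
e=SP+[62*np.cos(th),62*np.sin(th),234.9-78];print(proj(S,e),proj(T,e))
ctrl.move_linear([561.8,239.6,300])
ctrl.move_ptp(place(130),QB)
ctrl.move_linear(place(62),vel=100)
s=ctrl.get_state();print(s['opening'],s['force'],s['time'],s['tool_pos'],place(62))
c=cam('scene');c2=cam('top')
f=cv2.resize(c['frame'][210:310,160:260,::-1],None,fx=4,fy=4,interpolation=cv2.INTER_CUBIC);g=cv2.resize(c2['frame'][110:210,305:405,::-1],None,fx=4,fy=4,interpolation=cv2.INTER_CUBIC)
cv2.imwrite('pics/c.png',np.hstack([f,g]))
e=PEG+bn*62+bn*4.5
for k in(c,c2):print('eye pred',proj(k,e),'tip',proj(k,PEG+45*bn))
```

```text
[[388.45866448 220.19044845]] [[194.7546677  145.33299273]]
21.40047485265273 [ 0.01059374  0.34117288 -1.54639202] 12.8333 [ 541.38931868 -225.65649882  145.06895861] [ 541.19085788 -225.60872516  144.64192367]
eye pred [[208.8331339  257.10560574]] tip [[210.3166005  265.65919938]]
eye pred [[354.99261866 162.93745449]] tip [[354.22725764 159.17102487]]
```

View pics/c.png

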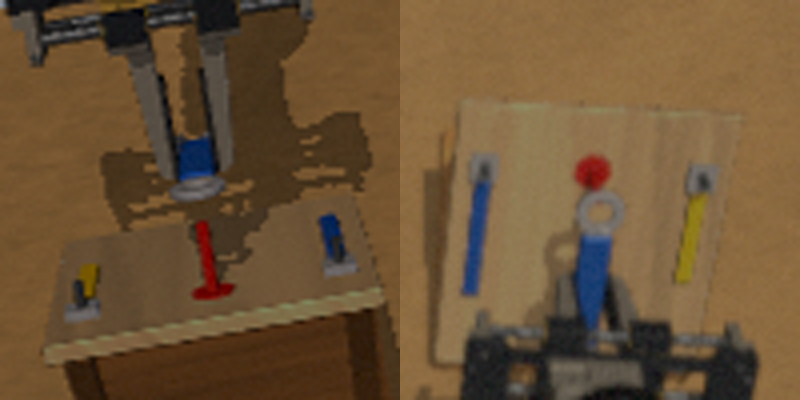

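The scene view has the eye at (209.5,257) against (208.8,257.1) predicted, and the peg tip at (210.7,265.5) against (210.3,265.7). The top view agrees to within 0.3 px, so the eye is lined up and I'll lower it.

Run:
```python
from h import *
h1=ctrl.move_linear(place(35),vel=50,stop_force=8)
s=ctrl.get_state();print(h1,s['force'],(s['tool_pos']-PEG)@bn)
if not h1:
    h2=ctrl.move_linear(place(-3),vel=25,stop_force=8)
    s=ctrl.get_state();print(h2,s['force'],(s['tool_pos']-PEG)@bn,s['time'])
c=cam('scene')
cv2.imwrite('pics/d.png',cv2.resize(c['frame'][210:310,160:260,::-1],None,fx=5,fy=5,interpolation=cv2.INTER_CUBIC))
```

```text
False [-0.29322339  0.49517189 -1.68816868] 34.832234337596816
True [-3.34670919 -0.15220102  4.5450533 ] 2.18454904050364 14.8083
```

View pics/d.png

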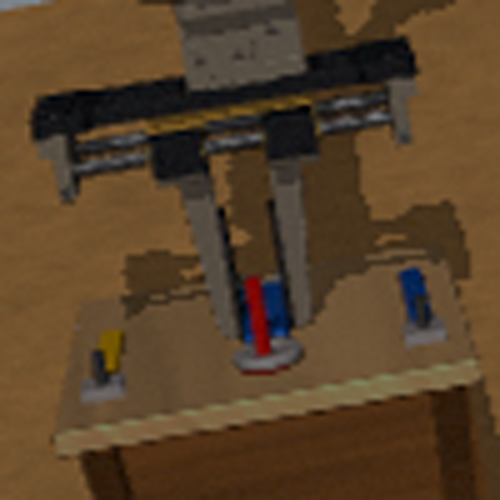

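The ring is around the peg and down on the board. I'll release, retreat and check.

Run:
```python
from h import *
ctrl.move_gripper(42)
p=ctrl.get_state()['tool_pos']
ctrl.move_linear(p+bn*25,vel=50)
ctrl.move_linear(p+bn*130,vel=150)
T0=tab(0)
ctrl.move_ptp(T0+[0,0,140],QL)
s=ctrl.get_state();print(s['opening'],s['force'],s['time'],s['tool_pos'])
c=cam('scene');c2=cam('top')
f=cv2.resize(c['frame'][210:310,160:260,::-1],None,fx=4,fy=4,interpolation=cv2.INTER_CUBIC);g=cv2.resize(c['frame'][120:220,310:410,::-1],None,fx=4,fy=4,interpolation=cv2.INTER_CUBIC)
cv2.imwrite('pics/e.png',np.hstack([f,g]))
print(proj(c,PEG+bn*6), proj(c,T0))
```

```text
42.031996036970355 [ 0.66326093 -0.37134841 -0.37935213] 18.5333 [430.57143002 231.9117227  213.56963945]
[[212.98186202 281.03061277]] [[364.25653081 204.73142839]]
```

View pics/e.png

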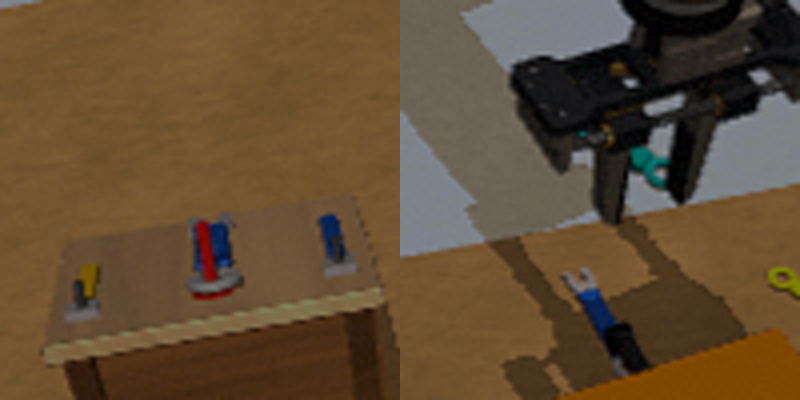

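The spanner hangs on the peg, with the ring at about (213,281) in the scene view and settled slightly down-slope. The gripper is above the tab at about (364,205), so I'll grip the tab next.

Run:
```python
from h import *
o=np.array([0,0,-15.])
ctrl.move_linear(tab(0)+[0,0,20],vel=150)
hit=ctrl.move_linear(tab(0)+o,vel=40,stop_force=8)
print('hit',hit)
if not hit:
    ctrl.move_gripper(0,30)
    s=ctrl.get_state();print(s['opening'],s['grip_force'],s['force'],s['tool_pos'],tab(0)+o)
    for q in np.radians([6,12]):
        st=ctrl.move_linear(tab(q)+o,vel=50,stop_force=25)
        s=ctrl.get_state();print(np.degrees(q).round(),st,s['force'].round(1),s['opening'],(s['tool_pos']-tab(q)-o).round(1))
        if st:break
print(s['time'])
```

```text
hit False
14.095012994416095 30.0033636817534 [-0.94001617  6.05230308 -0.77363774] [430.40860132 233.5335751   59.12342936] [430.46774737 232.51401222  59.        ]
6.0 False [ 0.7  5.8 -3.8] 13.720524647040463 [-0.1  1.  -0.1]
12.0 False [ 1.5  5.5 -2.6] 13.974370043702896 [-0.1  1.  -0.3]
22.3417
```

Run:
```python
from h import *
o=np.array([0,1.0,-15.])
for d in range(18,61,6):
    q=np.radians(d); st=ctrl.move_linear(tab(q)+o,vel=60,stop_force=25)
    s=ctrl.get_state();print(d,st,s['force'].round(1),s['opening'].round(2))
    if st:break
ctrl.dwell(.5)
s=ctrl.get_state();print(s['time'],s['grip_force'],s['force'],s['tool_pos']-tab(q)-o)
c=cam('scene');c2=cam('top')
f=cv2.resize(c['frame'][100:300,170:470,::-1],None,fx=2.6,fy=2.6,interpolation=cv2.INTER_CUBIC)
cv2.imwrite('pics/f.png',f)
# lid plane from depth of orange
hsv=cv2.cvtColor(c['frame'],cv2.COLOR_RGB2HSV);m=cv2.inRange(hsv,(5,170,60),(22,255,255));m[:,:300]=0;m[:130]=0;m[300:]=0
m=cv2.erode(m,np.ones((3,3)));v,u=np.nonzero(m);P=pts(c,np.c_[u,v]);x=(P-HG)@ex;k=(x<5)&(x>-190)&(P[:,2]>60)
P=P[k]
for _ in range(5):
    c0=P.mean(0);n=np.linalg.svd(P-c0,full_matrices=False)[2][2];r=np.abs((P-c0)@n);P=P[r<max(3,r.std()*1.5)]
print(len(P),c0,n,'angle',np.degrees(np.arccos(abs(n[2]))))
```

```text
Traceback (most recent call last):
AttributeError: 'float' object has no attribute 'round'
```

Run:
```python
from h import *
o=np.array([0,1.0,-15.])
for d in range(24,61,6):
    q=np.radians(d); st=ctrl.move_linear(tab(q)+o,vel=60,stop_force=25)
    s=ctrl.get_state();print(d,st,s['force'].round(1),s['opening'])
    if st:break
ctrl.dwell(.5)
s=ctrl.get_state();print(s['time'],s['grip_force'],s['force'],s['tool_pos']-tab(q)-o)
c=cam('scene');c2=cam('top')
f=cv2.resize(c['frame'][100:300,170:470,::-1],None,fx=2.6,fy=2.6,interpolation=cv2.INTER_CUBIC)
cv2.imwrite('pics/f.png',f)
hsv=cv2.cvtColor(c['frame'],cv2.COLOR_RGB2HSV);m=cv2.inRange(hsv,(5,170,60),(22,255,255));m[:,:300]=0;m[:130]=0;m[300:]=0
m=cv2.erode(m,np.ones((3,3)));v,u=np.nonzero(m);P=pts(c,np.c_[u,v]);x=(P-HG)@ex;k=(x<5)&(x>-190)&(P[:,2]>60)
P=P[k]
for _ in range(5):
    c0=P.mean(0);n=np.linalg.svd(P-c0,full_matrices=False)[2][2];r=np.abs((P-c0)@n);P=P[r<max(3,r.std()*1.5)]
print(len(P),c0,n,'angle',np.degrees(np.arccos(abs(n[2]))))
```

```text
24 False [-0.8  0.7 -1.3] 13.832986736940237
30 False [-1.6 -0.1 -1.3] 14.064305213302474
36 False [-0.6 -1.4 -1.6] 13.710100365168923
42 False [ 0.5 -5.  -2.4] 13.637062920317717
48 False [ 1.7 -4.6 -3.8] 13.788212177300844
54 False [ 0.8 -5.8 -3.8] 13.5176169387413
60 False [ 1.5 -5.7 -3.2] 13.637481766196505
27.0417 30.001885558012873 [ 1.36385689 -5.92969609 -2.8633123 ] [-0.20586382 -0.78908309 -0.46802706]
4019 [600.61257208 253.50550388 154.97543128] [0.85394285 0.11828649 0.50674442] angle 59.552780230140485
```

View pics/f.png

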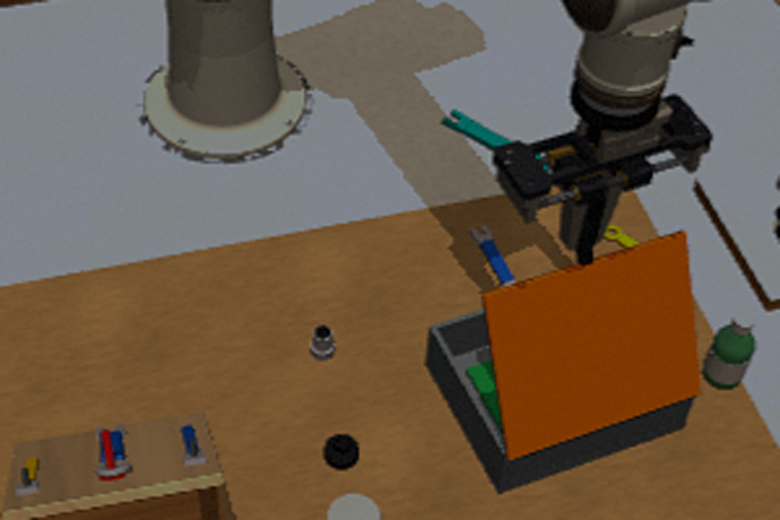

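The lid is held at 59.6° by its tab, the spanner hangs on the peg, and the bystanders look undisturbed. I'll hand in now.

```bash
python3 -c "
from rig import ctrl
print(ctrl.finish_job())"
```

```text
the job is handed in; nothing more can be done
None
```

The job is handed in, with no verdict returned: the spanner hangs on the red peg and is let go, and the gripper is holding the lid by its tab at about 60° (59.6° measured).

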